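Gauge a blind bore with the depth rod

TASK

Gauge the depth of the blind bore in the aluminium block: take the depth rod from its wooden holder, slide it into the bore and press it down gently, past the dragging disc, until it stops solidly on the bottom, never forcing it, and leave it standing there. Then record how much of it sticks out: pull up the setting post at the other end of the block until its top is level with the top of the rod. Leave the other things on the bench alone.

Things in the scene. Friction and masses are not known exactly. Their poses are not given: they have to be found in the camera images.
- gauge_block: Plain aluminium block fixed to the bench, 56 x 190 x 80 mm high (10 mm high steel foot strips along its long sides make it 91 mm wide below). Origin: centre of the underside; x across, y along its length, z up. The bore opens in the top face at y = -60 mm, the setting post stands at y = +60 mm. Rod and block must never press on each other with more than 30 N.
- bore_mouth (a point): Centre of the bore's mouth in the top face; axes as the block's. Vertical blind bore, 14 mm wide, 1.5 mm chamfer, depth unknown, 38 to 66 mm (to the disc's top when bottomed). In it a tight steel disc stands 15 to 25 mm above the bottom: it moves down only against a dry drag of 4.5 N and stays where left. The rod meets it first; it is not the bottom. Pushed on, it stops solidly at the bottom.
- rod: Loose steel depth rod, 130 mm long, 100 to 170 g, upright. Origin: centre of its lower end; z points along it to the top. A 12 mm round shaft (chamfered foot, fine rings every 10 mm) for the lower 92 mm, then a 20 mm round grip sleeve from 92 to 130 mm. It starts upright in the holder, its foot 5 mm above the bench.
- rod_top (a point): Centre of the rod's flat top face, 130 mm above its foot; axes parallel to the rod's.
- rod_holder: Wooden block fixed to the bench, 70 x 70 x 45 mm high, with a 14 mm hole 40 mm deep in the middle of its top in which the rod stands. Origin: centre of the underside.
- post_top (a point): Centre of the flat top of the setting post: a 16 mm square steel bar with a round knob (24 mm wide, the upper 32 mm). It slides straight up and down in the block with a dry friction of 5 N and stays where it is left. Its top is 36 mm above the block's top face at its lowest, 102 mm at its highest; it starts at 40 to 50 mm. z up.
- loupe: Bystander: black standing loupe, 37 mm wide, 38 mm high. Origin: centre of the underside.
- bone_folder: Bystander: flat cream-coloured bone folder, 20 x 146 x 8 mm, lying along its y. Origin: centre of the underside.
- marker_black: Bystander: black marker pen, 12 x 136 x 14 mm, lying along its y. Origin: centre of the underside.
- quoin_key: Bystander: grey T-shaped key, 70 x 94 x 11 mm, lying flat. Origin: centre of the underside.

How it is judged (in metres and radians):
On the way, in this order (a step that is already met when the one before it is completed fails the run):
1. the rod stands in the bore, pressed down until the disc rests on the bottom (distance between bore_disc_c0 and bore_floor_c0 below 0.009 m and horizontal distance between rod and bore_mouth below 0.003 m and z of rod in the frame of bore_mouth below -0.034 m and angle between rod's own z axis and vertical below 0.08 rad), for 0.2 s.
2. with the rod bottomed, the post's top is level with the rod's top (all of step 1 and z of rod_top in the frame of post_top between -0.003 and 0.003 m), for 0.2 s.
At the end, for the whole second after the job is handed in: The rod is upright in the bore (within 3 mm of its axis and 0.08 rad of vertical) and at rest on the disc, the disc is within 2 mm of the bottom, and the post's top is level with the rod's top within 3 mm (all of step 2 and contact force between rod and bore_disc_c0 above 0.2 N and linear speed of rod below 0.02 m/s); the robot touches nothing.
It fails at once if rod and gauge block pressed together with more than 30 N (contact force between rod and gauge_block above 30 N).
It fails at once if a bystander (loupe, bone folder, marker, T key) moved more than 30 mm (distance of any of loupe, bone_folder, marker_black, quoin_key from where it was at the start of the episode above 0.03 m).
It also fails if it takes over 67 s, if anything falls off the work surface, if the arm or the gripper's body presses on something with over 40 N, if the wrist force passes 120 N, or if a joint passes its speed limit or range.

ROBOT

A 7-joint arm with a two-finger parallel gripper is mounted at the origin on a cart in front of the work surface, level with it; the furniture and walls round the work are solid. World frame = base frame: x ahead of the robot, y to its left, z up, the work surface at z = 0. Lengths are in mm, angles in rad, forces in N, time in s.
With the tool pointing down it reaches from about 400 to 750 mm from the base axis. Payload 19.5 kg.
Tool frame: the origin (TCP) lies midway between the tips of the shut fingers; the grasp point (between the pads) lies 19 mm behind it; z points along the fingers, y is the line along which they close (so a half turn about z gives the same grasp; the last joint's range is limited). The gripper opens to 85 mm and grips with 20 to 120 N. Pads are 22 mm wide; open, the fingers measure 114 mm over their backs; the gripper's body (76 mm by 85 mm) begins 54 mm behind the grasp point. The pads swing forward as they close: fully open they stand 13 mm farther back than shut.
Start: joints at [1.117, 0.707, -0.028, 1.485, 0.022, 0.951, -0.075], TCP at [230.139, -526.907, 231.268] pointing down, gripper open.
Joint ranges: [-2.71, 2.71], [-0.32, 2.16], [-1.57, 1.52], [0, 2.45], [-1.46, 4.6], [0, 2.02], [-2.83, 2.83]. Speed limits (rad/s): [1.89, 1.89, 2.57, 2.57, 3.01, 3.01, 3.01].

INTERFACE

Orientations are given as a unit quaternion [x, y, z, w].
In Python, from workcell import sense, capture, calibration, close_job gives the robot as it stands. The module is installed in compiled form; this text tells all that it offers.
- The arm moves only by the shell command python3 -m creep 'ROWS'. ROWS is JSON, a list of rows, each an object with "delta_pos": the shift along the tool's x, y, z in mm, a list of three; "rotation": the turn, a rotation vector about the tool's x, y, z in rad, a list of three; "jaw": the opening, from 0 (shut) to 1 (fully open). In form: [{"delta_pos": [x, y, z], "rotation": [wx, wy, wz], "jaw": jaw}, ...]. A call has 1 to 10 rows; each row is the pose to reach, as a shift and turn from the pose commanded when the call began, along the tool's axes at that moment; what a row does not reach only later rows make up. A row lasts 1/10 s, in which the tool goes at most 50 mm and 8.59 degrees, less where a joint would pass 70% of its speed; a pose out of reach is approached as far as the arm can. A call with a gripper value outside its range is refused whole. The fingers move at their own pace and stop on an object; the grip force is fixed at half the most. Time passes only in rows, so rows that repeat a pose let the fingers close. It gives the time, the measured TCP pose, the force, the opening and the grip force at its end, in the units of the state.
- sense(): the state, without advancing time (a new reading comes with each control period).
- capture(name): name is "scene" or "side" or "wrist"; returns the picture (400x640x3 uint8, red, green, blue); there is no depth.
- calibration(name): a dict with "fx", "fy", "cx", "cy" (pixels), "R" (3x3) and "t" (3): a world point X has camera coordinates R X + t; the wrist camera has in their place "hand_eye" (4x4, takes a point from camera to tool coordinates, whose origin is the TCP and whose axes are the flange's). Camera axes: x right, y down, z forward; pixel columns grow to the right and rows downward; lengths in mm; the calibration is good to about 2 mm. The wrist camera is an equidistant fisheye: a pixel r from the principal point sees the ray r / f radians off the axis. A picture is of the moment at which its call begins: read the wrist's pose just before it. calibration takes no time and is no camera call.
- close_job(): hands the job in; it is judged then, once.
The state is a dict: "time": time; "qpos": joint angles; "joint_velocities": joint speeds; "joint_torque": joint torques, N m; "tcp_pos": TCP position; "tool_rot": TCP orientation; "contact_force": force on the tool from outside, world axes, zero at the start; "moment": the same for the moment, N m; "gripper_width": finger opening in mm; "grasp_force": force on a finger pad.
Only numpy, scipy, OpenCV 4.12 (cv2) and the standard library are available. Lean on these libraries where they do the work, as an engineer would, in place of code of your own. Each camera call takes 0.05 s, during which the arm holds its last target. There are 200 camera calls.

## Working session

There is one attempt and no reset: what is moved stays moved. The work goes in short steps, Python scripts to look and compute and a shell command to move; the robot and the scene stay as the last step left them, time stands still between calls to the robot, and variables do not carry over. Pictures are saved under pics/ and viewed, at most 10 in all, crops included, and the job is handed in when it is done.

```bash
mkdir -p pics
cat > h.py <<'E'
import numpy as np, cv2
from workcell import sense, capture, calibration
from scipy.spatial.transform import Rotation as Ro
def snap(n,f):
    s=sense(); im=capture(n); cv2.imwrite('pics/'+f,im[:,:,::-1]); return s,im
def ray(n,u,v,s=None):
    c=calibration(n)
    if n!='wrist':
        R=np.array(c['R']);t=np.array(c['t'])
        d=R.T@np.array([(u-c['cx'])/c['fx'],(v-c['cy'])/c['fy'],1]); return -R.T@t,d/np.linalg.norm(d)
    x,y=(u-c['cx'])/c['fx'],(v-c['cy'])/c['fy'];th=np.hypot(x,y)
    d=np.array([x/th*np.sin(th),y/th*np.sin(th),np.cos(th)]) if th>0 else np.array([0,0,1.])
    H=np.array(c['hand_eye']);T=Ro.from_quat(s['tool_rot']).as_matrix()
    return T@H[:3,3]+np.array(s['tcp_pos']),T@H[:3,:3]@d
def onz(n,u,v,z,s=None):
    o,d=ray(n,u,v,s); return o+d*(z-o[2])/d[2]
def tri(*rs):
    A=0;b=0
    for o,d in rs:
        P=np.eye(3)-np.outer(d,d);A=A+P;b=b+P@o
    X=np.linalg.solve(A,b); return X,[np.linalg.norm((np.eye(3)-np.outer(d,d))@(X-o)) for o,d in rs]
E
python3 - <<'E'
from h import *
s,a=snap('scene','a.png');_,b=snap('side','b.png');_,c=snap('wrist','c.png')
print(s)
for n in('scene','side','wrist'):print(n,calibration(n))
E
```

```text
{'time': 0.0, 'qpos': array([ 1.117289  ,  0.70705393, -0.02766539,  1.48497736,  0.02194998,
        0.95090817, -0.07550247]), 'joint_velocities': array([-0.00062546,  0.00149319, -0.00066498, -0.00100412,  0.0009642 ,
        0.00053653,  0.00089154]), 'joint_torque': array([ 1.81532364e-04, -8.83229327e+01,  1.23435862e+00, -2.36168557e+01,
        1.69056770e-02,  6.56704608e-03, -1.04096465e-06]), 'tcp_pos': array([ 230.08337647, -526.68088204,  230.86028613]), 'tool_rot': array([ 9.78875985e-01,  2.04454228e-01, -8.81541293e-05, -5.16991781e-04]), 'contact_force': array([ 0.93286768, -0.21493283, -0.25589974]), 'moment': array([ 0.02114085, -0.00164847, -0.02896044]), 'grasp_force': 0.0, 'gripper_width': 85.4261323721002}
scene {'fx': 375.35142324098905, 'fy': 375.35142324098905, 'cx': 317.02517592708716, 'cy': 199.15491250262454, 'R': array([[ 0.63254014, -0.77449706, -0.00687604],
       [-0.36077814, -0.28677241, -0.88746871],
       [ 0.68537005,  0.56384031, -0.46081667]]), 't': array([-332.98306009,  320.07046413,  464.27380717])}
side {'fx': 488.18670862919515, 'fy': 488.18670862919515, 'cx': 318.69940765805666, 'cy': 198.64513673053125, 'R': array([[ 0.99933699,  0.02832537,  0.02287468],
       [ 0.03356707, -0.47346935, -0.88017045],
       [-0.0141007 ,  0.88035473, -0.47410623]]), 't': array([-590.72879314,  118.56189784, 1097.05266458])}
wrist {'fx': 309.70691628693146, 'fy': 309.70691628693146, 'cx': 324.2695625029252, 'cy': 195.70777418708747, 'hand_eye': array([[ 3.25168130e-04, -9.56975123e-01, -2.90169790e-01,
         7.39151536e+01],
       [ 9.99999848e-01,  1.81773786e-04,  5.21126232e-04,
        -5.85719031e-01],
       [-4.45959579e-04, -2.90169916e-01,  9.56975037e-01,
        -1.42967171e+02],
       [ 0.00000000e+00,  0.00000000e+00,  0.00000000e+00,
         1.00000000e+00]])}
```

View pics/a.png

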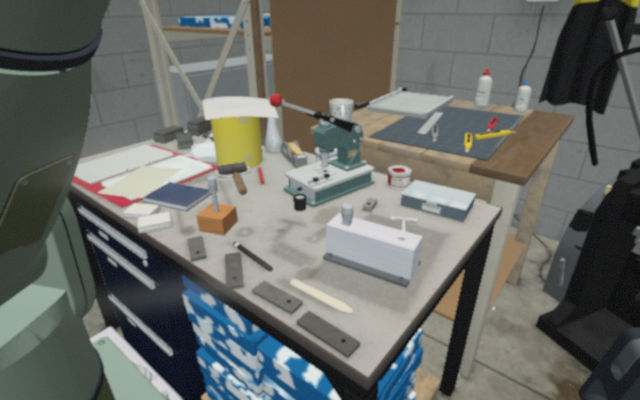

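View pics/b.png

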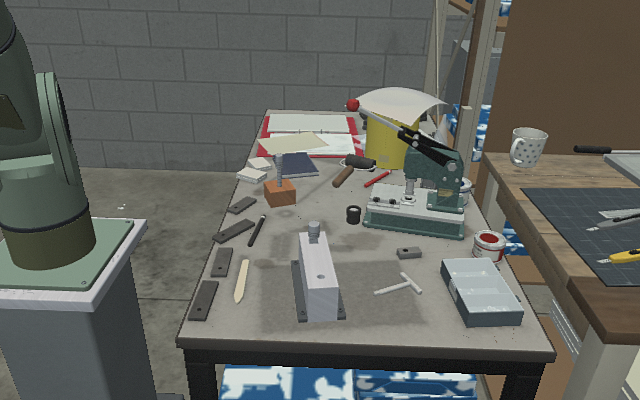

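View pics/c.png

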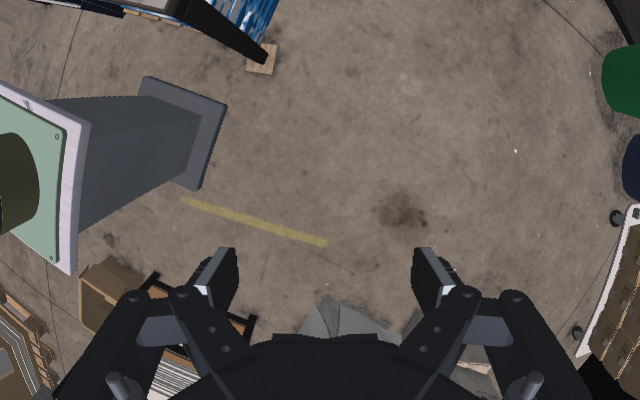

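Side view: holder at (280,192) with the rod's top at about (279,153), block with bore at (321,277), post knob top at about (314,223), loupe at (353,214). Scene view: rod top about (213,178), knob top about (347,206). The wrist camera sees only the floor.

Run:
```python
from h import *
print('bore',onz('side',321,277,80))
print('rod',onz('side',279,153,135),onz('scene',213,178,135),tri(ray('side',279,153),ray('scene',213,178)))
print('post',onz('side',314,223,125),onz('scene',347,206,125),tri(ray('side',314,223),ray('scene',347,206)))
for n,u,v in(('loupe',353,222),('foldera',241,300),('folderb',245,262),('marka',253,243),('markb',264,217)):print(n,onz('side',u,v,5))
a=cv2.imread('pics/a.png');b=cv2.imread('pics/b.png')
A=cv2.resize(a[170:290,180:430],None,fx=3,fy=3);B=cv2.resize(b[140:330,220:440],None,fx=3,fy=3)
cv2.imwrite('pics/d.png',B)
s=sense();print(Ro.from_quat(s['tool_rot']).as_matrix().round(3))
# corners of block top in side
for u,v in((301,234),(326,232),(337,289),(302,292)):print(onz('side',u,v,80))
```

```text
bore [ 598.1955871  -163.32930409   80.        ]
rod [475.96784885 285.50587197 135.        ] [475.79734153 273.12093    135.        ] (array([476.71606651, 275.10641818, 136.75212407]), [np.float64(2.484364826915871), np.float64(2.4843648269157943)])
post [580.00393872 -45.14214109 125.        ] [574.03748528 -42.26257707 125.        ] (array([579.85907464, -38.35014649, 121.0517149 ]), [np.float64(0.14099496358480743), np.float64(0.1409949635847861)])
loupe [672.82426327 164.53144847   5.        ]
foldera [ 442.55967665 -147.75035957    5.        ]
folderb [430.03420256 -21.57561504   5.        ]
marka [436.47723493  54.04713835   5.        ]
markb [446.84564988 174.19018189   5.        ]
[[ 0.916  0.4   -0.   ]
 [ 0.4   -0.916  0.001]
 [-0.    -0.001 -1.   ]]
[552.20845656 -17.59860369  80.        ]
[605.10543481  -6.22306641  80.        ]
[ 627.76671938 -196.67669521   80.        ]
[ 565.50713789 -208.59263867   80.        ]
```

View pics/d.png

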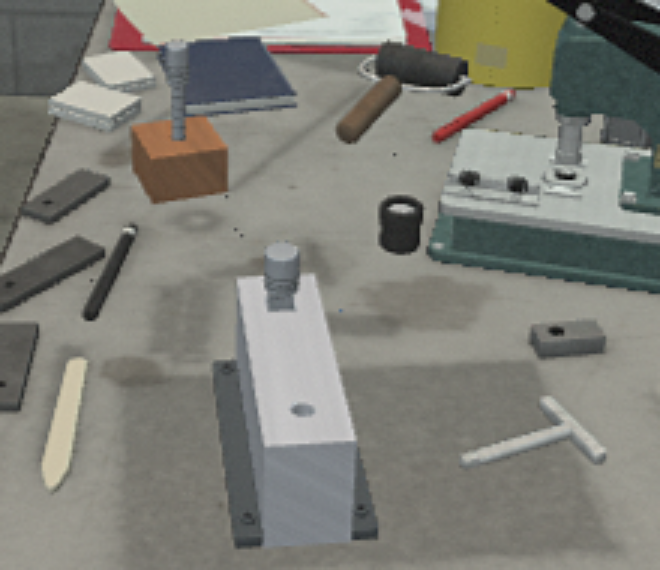

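The crop confirms the bore at (320.7,276.7), rod top at (279,154), knob top at (314,223), and a lever ball at side (352,105), which I'll locate before moving.

```bash
cat >> h.py <<'E'
def plan(p,yaw):
    "delta_pos and rotation to TCP p, pointing down, tool x at world angle yaw"
    s=sense();T=Ro.from_quat(s['tool_rot'])
    g=Ro.from_matrix(np.array([[np.cos(yaw),np.sin(yaw),0],[np.sin(yaw),-np.cos(yaw),0],[0,0,-1]]).T.reshape(3,3).T@np.eye(3)) if 0 else Ro.from_matrix(np.column_stack([[np.cos(yaw),np.sin(yaw),0],[np.sin(yaw),-np.cos(yaw),0],[0,0,-1]]))
    print('d',(T.inv().apply(np.array(p)-s['tcp_pos'])).round(1),'rot',(T.inv()*g).as_rotvec().round(4))
E
sed -i 's/g=Ro.from_matrix(np.array.*if 0 else /g=/' h.py
python3 - <<'E'
from h import *
print(tri(ray('side',352,105),ray('scene',276,99)))
plan([560,-200,320],1.72)
E
```

```text
(array([656.81595114, 231.61613052, 289.8186499 ]), [np.float64(2.6770137123804743), np.float64(2.677013712380383)])
d [ 433.1 -167.5  -88.9] rot [-7.0000e-04 -5.0000e-04 -1.3082e+00]
```

```bash
python3 -m creep '[{"delta_pos":[43,-17,-60],"rotation":[0,0,-0.13],"jaw":1},{"delta_pos":[86,-34,-90],"rotation":[0,0,-0.26],"jaw":1},{"delta_pos":[130,-51,-90],"rotation":[0,0,-0.39],"jaw":1},{"delta_pos":[173,-67,-90],"rotation":[0,0,-0.52],"jaw":1},{"delta_pos":[216,-84,-90],"rotation":[0,0,-0.65],"jaw":1},{"delta_pos":[260,-100,-90],"rotation":[0,0,-0.78],"jaw":1},{"delta_pos":[303,-117,-90],"rotation":[0,0,-0.91],"jaw":1},{"delta_pos":[346,-134,-90],"rotation":[0,0,-1.04],"jaw":1},{"delta_pos":[390,-150,-90],"rotation":[0,0,-1.17],"jaw":1},{"delta_pos":[433,-168,-90],"rotation":[0,0,-1.308],"jaw":1}]'
python3 -m creep '[{"delta_pos":[0,0,0],"rotation":[0,0,0],"jaw":1},{"delta_pos":[0,0,0],"rotation":[0,0,0],"jaw":1},{"delta_pos":[0,0,0],"rotation":[0,0,0],"jaw":1}]'
python3 - <<'E'
from h import *
print(sense()['contact_force'], sense()['qpos'].round(2))
plan([560,-200,320],1.72)
plan([476,230,250],1.72)
E
```

```text
time: 1.15
tcp_pos: [561.0, -197.9, 321.2]
tool_rot: [0.65, 0.76, 0.0, -0.0]
contact_force: [0.9, -0.4, -0.2]
gripper_width: 85.4
grasp_force: 0.0
time: 1.45
tcp_pos: [559.2, -200.5, 321.2]
tool_rot: [0.653, 0.757, -0.0, -0.0]
contact_force: [-0.0, 0.7, -0.6]
gripper_width: 85.4
grasp_force: 0.0
[-0.00669231  0.6579858  -0.60696252] [ 0.46  0.67 -0.37  1.24  0.24  1.27  0.24]
d [0.4 0.9 1.2] rot [-0.0006  0.0003 -0.002 ]
d [438.1 -19.1  71.1] rot [-0.0006  0.0003 -0.002 ]
```

```bash
python3 - <<'E'
from h import *
import pickle
s,_=snap('wrist','w1.png');pickle.dump(s,open('w1.pkl','wb'))
E
python3 -m creep '[{"delta_pos":[44,-2,10],"rotation":[0,0,0],"jaw":1},{"delta_pos":[88,-4,20],"rotation":[0,0,0],"jaw":1},{"delta_pos":[132,-6,30],"rotation":[0,0,0],"jaw":1},{"delta_pos":[176,-8,40],"rotation":[0,0,0],"jaw":1},{"delta_pos":[220,-10,50],"rotation":[0,0,0],"jaw":1},{"delta_pos":[264,-12,50],"rotation":[0,0,0],"jaw":1},{"delta_pos":[308,-14,50],"rotation":[0,0,0],"jaw":1},{"delta_pos":[352,-16,50],"rotation":[0,0,0],"jaw":1},{"delta_pos":[396,-18,50],"rotation":[0,0,0],"jaw":1},{"delta_pos":[410,-20,50],"rotation":[0,0,0],"jaw":1}]'
python3 -m creep '[{"delta_pos":[0,0,0],"rotation":[0,0,0],"jaw":1},{"delta_pos":[0,0,0],"rotation":[0,0,0],"jaw":1},{"delta_pos":[0,0,0],"rotation":[0,0,0],"jaw":1}]'
python3 - <<'E'
from h import *
import pickle
s,_=snap('wrist','w2.png');pickle.dump(s,open('w2.pkl','wb'))
a=cv2.imread('pics/w1.png');b=cv2.imread('pics/w2.png')
cv2.imwrite('pics/e.png',np.vstack([cv2.resize(x[:330],(582,300)) for x in(a,b)]))
E
```

```text
time: 2.5
tcp_pos: [477.9, 206.2, 271.6]
tool_rot: [0.651, 0.759, 0.001, -0.001]
contact_force: [-0.0, -0.9, 0.8]
gripper_width: 85.5
grasp_force: 0.0
time: 2.8
tcp_pos: [479.7, 201.0, 271.4]
tool_rot: [0.654, 0.757, -0.0, 0.0]
contact_force: [0.1, 1.0, 0.2]
gripper_width: 85.2
grasp_force: 0.0
```

View pics/e.png

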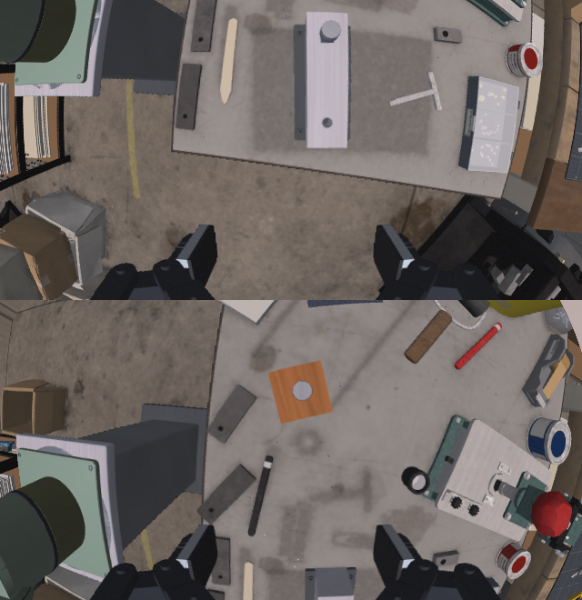

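Top half (over the block): bore at about w1 (360,134), post top at about (361,33). Bottom half: rod top on the orange holder at about w2 (331,100). I'll refine these with masks.

Run:
```python
from h import *
import pickle
a=cv2.imread('pics/w1.png');b=cv2.imread('pics/w2.png')
s1,s2=[pickle.load(open(f,'rb')) for f in('w1.pkl','w2.pkl')]
def cc(m,u,v):
    n,l,st,c=cv2.connectedComponentsWithStats(m.astype(np.uint8))
    k=min(range(1,n),key=lambda i:np.hypot(*(c[i]-(u,v)))+(1e3 if st[i,4]<15 else 0)); return c[k],st[k]
def roi(m,u,v,r):
    o=np.zeros_like(m);o[max(v-r,0):v+r,u-r:u+r]=m[max(v-r,0):v+r,u-r:u+r];return o
g=cv2.cvtColor(a,cv2.COLOR_BGR2GRAY)
cb,st=cc(roi(g<130,360,134,12),360,134);print('bore',cb,st,onz('wrist',*cb,80,s1))
for thr in(150,165,180):
    cp,st=cc(roi(g<thr,361,33,24),361,33);print('post',thr,cp,st,onz('wrist',*cp,125,s1))
hs=cv2.cvtColor(b,cv2.COLOR_BGR2HSV)
cr,st=cc(roi(hs[:,:,1]<90,331,100,20),331,100);print('rod',cr,st,onz('wrist',*cr,135,s2))
cv2.imwrite('pics/f.png',np.hstack([cv2.resize(a[5:155,310:410],(400,600)),cv2.resize(b[60:160,280:380],(400,400))[:,:],]) if 0 else np.hstack([cv2.resize(a[5:155,310:410],(400,600)),cv2.copyMakeBorder(cv2.resize(b[60:160,280:380],(400,400)),0,200,0,0,0)]))
print(sense()['tcp_pos'])
```

```text
bore [359.29545455 134.52272727] [354 130  11  10  88] [ 596.3975143  -157.22409068   80.        ]
post 150 [359.425  41.1  ] [351  29  23  18 160] [574.94627287 -51.0707178  125.        ]
post 165 [362.16460905  34.85802469] [351  22  25  26 486] [576.85395684 -43.39160311 125.        ]
post 180 [364.76171875  28.47363281] [ 337    9   48   48 1024] [578.59704249 -35.48703795 125.        ]
rod [331.7974026   99.27012987] [321  89  23  22 385] [474.62194059 280.18720201 135.        ]
[479.62985854 201.23870347 271.37707089]
```

View pics/f.png

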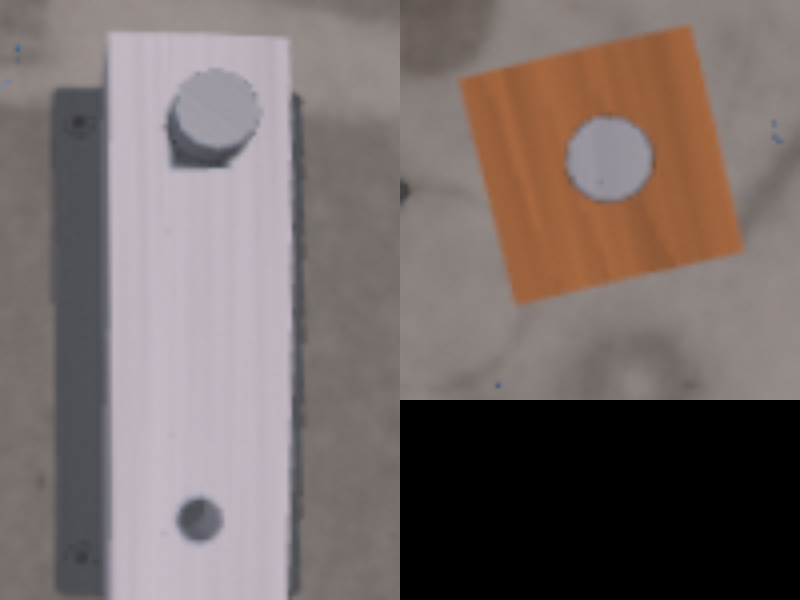

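Bore centre at w1 (359.8,135), post top at (364.2,32.5), rod top at w2 (332,99.5). The block's edges run along the image columns, so tool yaw 1.72 is aligned with it.

Run:
```python
from h import *
import pickle
s1=pickle.load(open('w1.pkl','rb'))
print('post',onz('wrist',364.2,32.5,125,s1),onz('wrist',359.8,135,80,s1))
plan([474.6,280.2,180],1.72);plan([474.6,280.2,95],1.72)
```

```text
post [578.64967175 -40.25853936 125.        ] [ 597.12083415 -157.71357686   80.        ]
d [78.9  6.5 91.3] rot [ 0.0001  0.0004 -0.0027]
d [ 78.9   6.5 176.3] rot [ 0.0001  0.0004 -0.0027]
```

```bash
python3 -m creep '[{"delta_pos":[40,3,20],"rotation":[0,0,0],"jaw":1},{"delta_pos":[79,6.5,50],"rotation":[0,0,0],"jaw":1},{"delta_pos":[79,6.5,85],"rotation":[0,0,0],"jaw":1},{"delta_pos":[79,6.5,110],"rotation":[0,0,0],"jaw":1},{"delta_pos":[79,6.5,135],"rotation":[0,0,0],"jaw":1},{"delta_pos":[79,6.5,155],"rotation":[0,0,0],"jaw":1},{"delta_pos":[79,6.5,170],"rotation":[0,0,0],"jaw":1},{"delta_pos":[79,6.5,176],"rotation":[0,0,0],"jaw":1},{"delta_pos":[79,6.5,176],"rotation":[0,0,0],"jaw":1},{"delta_pos":[79,6.5,176],"rotation":[0,0,0],"jaw":0.4}]'
python3 -m creep '[{"delta_pos":[0,0,0],"rotation":[0,0,0],"jaw":0.4},{"delta_pos":[0,0,0],"rotation":[0,0,0],"jaw":0.3},{"delta_pos":[0,0,0],"rotation":[0,0,0],"jaw":0.0},{"delta_pos":[0,0,0],"rotation":[0,0,0],"jaw":0.0},{"delta_pos":[0,0,0],"rotation":[0,0,0],"jaw":0},{"delta_pos":[0,0,0],"rotation":[0,0,0],"jaw":0},{"delta_pos":[0,0,0],"rotation":[0,0,0],"jaw":0},{"delta_pos":[0,0,0],"rotation":[0,0,0],"jaw":0},{"delta_pos":[0,0,0],"rotation":[0,0,0],"jaw":0},{"delta_pos":[0,0,0],"rotation":[0,0,0],"jaw":0}]'
```

```text
time: 3.85
tcp_pos: [474.2, 281.8, 96.0]
tool_rot: [0.653, 0.758, 0.0, 0.0]
contact_force: [0.2, -0.0, -0.4]
gripper_width: 73.6
grasp_force: 0.0
time: 4.85
tcp_pos: [474.0, 282.1, 95.7]
tool_rot: [0.653, 0.758, 0.0, 0.0]
contact_force: [0.1, -0.1, 5.5]
gripper_width: 18.7
grasp_force: 58.3
```

```bash
python3 -m creep '[{"delta_pos":[0,0,-8],"rotation":[0,0,0],"jaw":0},{"delta_pos":[0,0,-20],"rotation":[0,0,0],"jaw":0},{"delta_pos":[0,0,-35],"rotation":[0,0,0],"jaw":0},{"delta_pos":[0,0,-55],"rotation":[0,0,0],"jaw":0},{"delta_pos":[0,0,-80],"rotation":[0,0,0],"jaw":0},{"delta_pos":[0,0,-105],"rotation":[0,0,0],"jaw":0},{"delta_pos":[0,0,-130],"rotation":[0,0,0],"jaw":0},{"delta_pos":[0,0,-150],"rotation":[0,0,0],"jaw":0},{"delta_pos":[0,0,-165],"rotation":[0,0,0],"jaw":0},{"delta_pos":[0,0,-165],"rotation":[0,0,0],"jaw":0}]'
python3 - <<'E'
from h import *
print(sense()['contact_force'])
plan([597,-157.5,262],1.722)
E
```

```text
time: 5.85
tcp_pos: [474.0, 282.2, 262.6]
tool_rot: [0.653, 0.758, 0.002, 0.0]
contact_force: [0.8, -0.2, -2.3]
gripper_width: 18.7
grasp_force: 58.8
[ 0.77455341 -0.19919269 -2.29636111]
d [-4.531e+02  5.630e+01  1.000e-01] rot [ 0.0027 -0.0015 -0.0023]
```

```bash
python3 -m creep '[{"delta_pos":[-30,4,0],"rotation":[0,0,0],"jaw":0},{"delta_pos":[-75,9,0],"rotation":[0,0,0],"jaw":0},{"delta_pos":[-123,15,0],"rotation":[0,0,0],"jaw":0},{"delta_pos":[-171,21,0],"rotation":[0,0,0],"jaw":0},{"delta_pos":[-219,27,0],"rotation":[0,0,0],"jaw":0},{"delta_pos":[-267,33,0],"rotation":[0,0,0],"jaw":0},{"delta_pos":[-315,39,0],"rotation":[0,0,0],"jaw":0},{"delta_pos":[-363,45,0],"rotation":[0,0,0],"jaw":0},{"delta_pos":[-411,51,0],"rotation":[0,0,0],"jaw":0},{"delta_pos":[-453,56.5,0],"rotation":[0.0025,-0.0015,-0.002],"jaw":0}]'
python3 -m creep '[{"delta_pos":[0,0,10],"rotation":[0,0,0],"jaw":0},{"delta_pos":[0,0,30],"rotation":[0,0,0],"jaw":0},{"delta_pos":[0,0,50],"rotation":[0,0,0],"jaw":0},{"delta_pos":[0,0,60],"rotation":[0,0,0],"jaw":0},{"delta_pos":[0,0,60],"rotation":[0,0,0],"jaw":0},{"delta_pos":[0,0,60],"rotation":[0,0,0],"jaw":0},{"delta_pos":[0,0,60],"rotation":[0,0,0],"jaw":0}]'
python3 - <<'E'
from h import *
s,a=snap('side','s3.png');_,b=snap('scene','c3.png');_,w=snap('wrist','w3.png')
plan([597,-157.5,202],1.722);print(s['tcp_pos'],s['contact_force'])
A=cv2.resize(a[190:310,265:365],(480,576),interpolation=cv2.INTER_CUBIC);B=cv2.resize(b[170:270,345:400],(316,576),interpolation=cv2.INTER_CUBIC)
cv2.imwrite('pics/g.png',np.hstack([A,B])[:,:,::-1])
E
```

```text
time: 6.85
tcp_pos: [596.6, -160.4, 259.8]
tool_rot: [0.652, 0.758, -0.002, -0.001]
contact_force: [0.2, 1.8, -1.1]
gripper_width: 18.6
grasp_force: 58.7
time: 7.55
tcp_pos: [597.1, -157.7, 201.2]
tool_rot: [0.652, 0.758, -0.001, 0.0]
contact_force: [0.1, 0.2, -1.6]
gripper_width: 18.7
grasp_force: 58.9
d [ 0.3  0.1 -1.2] rot [-0.0018  0.0017 -0.0003]
[ 597.08849206 -157.74862799  201.20962505] [ 0.10044016  0.24177884 -1.61448443]
```

View pics/g.png

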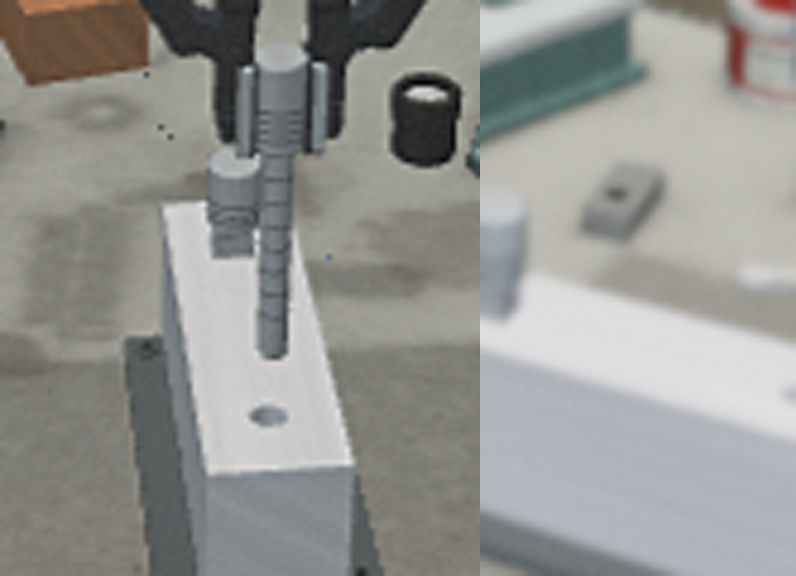

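Side crop: foot at px (321.7,264), bore at (320.8,276.5). My scene crop missed the bore, so I'll crop again and add the wrist view.

Run:
```python
from h import *
b=cv2.imread('pics/c3.png');w=cv2.imread('pics/w3.png')
B=cv2.resize(b[170:260,370:430],(384,576),interpolation=cv2.INTER_CUBIC);W=cv2.resize(w[100:244,280:380],(400,576),interpolation=cv2.INTER_CUBIC)
cv2.imwrite('pics/i.png',np.hstack([B,W]))
```

```text
(no output)
```

View pics/i.png

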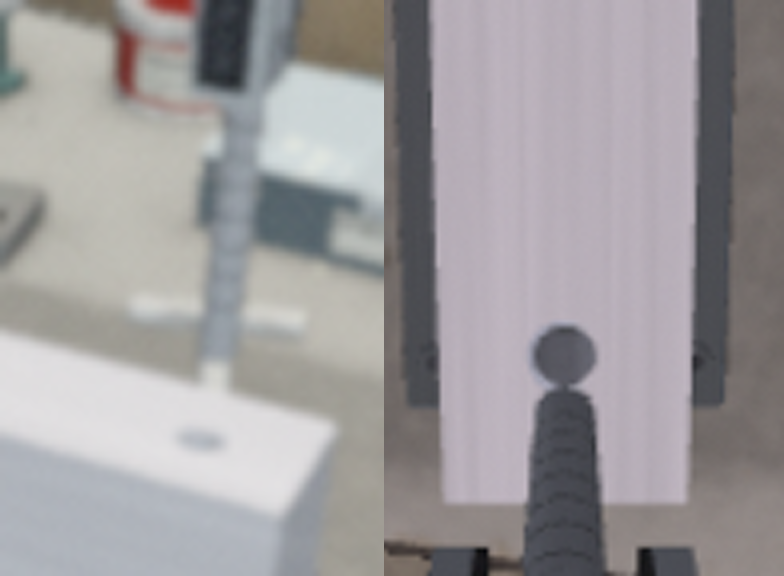

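Wrist: bore at (325.3,188.8), foot centre about (325.4,202.8). Scene: foot about (403.4,229.4), bore (401.6,238.4).

Run:
```python
from h import *
s=sense()
for z in (110.5,):
  for n,f,b in(('side',(321.7,263.8),(320.8,276.5)),('scene',(403.4,229.4),(401.6,238.4)),('wrist',(325.4,202.8),(325.3,188.8))):
    F=onz(n,*f,z,s);B=onz(n,*b,80,s);print(n,F.round(1),B.round(1),(B-F).round(1))
```

```text
side [ 598.7 -164.   110.5] [ 597.8 -161.8   80. ] [ -0.9   2.1 -30.5]
scene [ 586.4 -166.3  110.5] [ 599.6 -158.8   80. ] [ 13.2   7.5 -30.5]
wrist [ 597.9 -160.1  110.5] [ 597.4 -157.1   80. ] [ -0.5   2.9 -30.5]
```

```bash
python3 -m creep '[{"delta_pos":[1.2,-0.1,5],"rotation":[0,0,0],"jaw":0},{"delta_pos":[2.4,-0.3,12],"rotation":[0,0,0],"jaw":0},{"delta_pos":[2.4,-0.3,18],"rotation":[0,0,0],"jaw":0},{"delta_pos":[2.4,-0.3,23],"rotation":[0,0,0],"jaw":0},{"delta_pos":[2.4,-0.3,26],"rotation":[0,0,0],"jaw":0},{"delta_pos":[2.4,-0.3,28],"rotation":[0,0,0],"jaw":0},{"delta_pos":[2.4,-0.3,28],"rotation":[0,0,0],"jaw":0}]'
python3 -m creep '[{"delta_pos":[0,0,0.5],"rotation":[0,0,0],"jaw":0},{"delta_pos":[0,0,1],"rotation":[0,0,0],"jaw":0},{"delta_pos":[0,0,1.5],"rotation":[0,0,0],"jaw":0},{"delta_pos":[0,0,2],"rotation":[0,0,0],"jaw":0},{"delta_pos":[0,0,2.5],"rotation":[0,0,0],"jaw":0},{"delta_pos":[0,0,3],"rotation":[0,0,0],"jaw":0},{"delta_pos":[0,0,3],"rotation":[0,0,0],"jaw":0}]'
```

```text
time: 8.4
tcp_pos: [596.0, -155.5, 172.1]
tool_rot: [0.652, 0.758, -0.001, -0.0]
contact_force: [-0.4, 0.5, 0.0]
gripper_width: 18.4
grasp_force: 58.9
time: 9.1
tcp_pos: [596.0, -155.5, 169.2]
tool_rot: [0.652, 0.758, -0.001, -0.0]
contact_force: [0.4, -0.3, -1.4]
gripper_width: 18.6
grasp_force: 58.9
```

Foot is now at the mouth (foot z about 78.5), with no force. Continuing in small steps.

```bash
python3 -m creep '[{"delta_pos":[0,0,0.5],"rotation":[0,0,0],"jaw":0},{"delta_pos":[0,0,1],"rotation":[0,0,0],"jaw":0},{"delta_pos":[0,0,1.5],"rotation":[0,0,0],"jaw":0},{"delta_pos":[0,0,2],"rotation":[0,0,0],"jaw":0},{"delta_pos":[0,0,2.5],"rotation":[0,0,0],"jaw":0},{"delta_pos":[0,0,2.5],"rotation":[0,0,0],"jaw":0}]'
python3 -c "
from h import *
print(sense()['contact_force'],sense()['moment'])"
```

```text
time: 9.7
tcp_pos: [596.0, -155.5, 166.7]
tool_rot: [0.652, 0.758, -0.001, -0.0]
contact_force: [0.2, 0.3, -2.0]
gripper_width: 18.5
grasp_force: 58.9
[ 0.16536402  0.31301342 -1.96876731] [ 0.00836828  0.03059316 -0.01257327]
```

```bash
python3 -m creep '[{"delta_pos":[0,0,1],"rotation":[0,0,0],"jaw":0},{"delta_pos":[0,0,2],"rotation":[0,0,0],"jaw":0},{"delta_pos":[0,0,3],"rotation":[0,0,0],"jaw":0},{"delta_pos":[0,0,4],"rotation":[0,0,0],"jaw":0},{"delta_pos":[0,0,5],"rotation":[0,0,0],"jaw":0},{"delta_pos":[0,0,6],"rotation":[0,0,0],"jaw":0},{"delta_pos":[0,0,6],"rotation":[0,0,0],"jaw":0}]'
python3 - <<'E'
from h import *
s,a=snap('side','s4.png');_,w=snap('wrist','w4.png')
A=cv2.resize(a[210:300,280:360],(512,576),interpolation=cv2.INTER_CUBIC);W=cv2.resize(w[140:240,305:350],(259,576),interpolation=cv2.INTER_CUBIC)
cv2.imwrite('pics/j.png',np.hstack([A,W])[:,:,::-1])
E
```

```text
time: 10.4
tcp_pos: [595.9, -155.5, 160.6]
tool_rot: [0.652, 0.758, -0.001, -0.0]
contact_force: [0.1, 0.2, -1.6]
gripper_width: 18.4
grasp_force: 58.9
```

View pics/j.png

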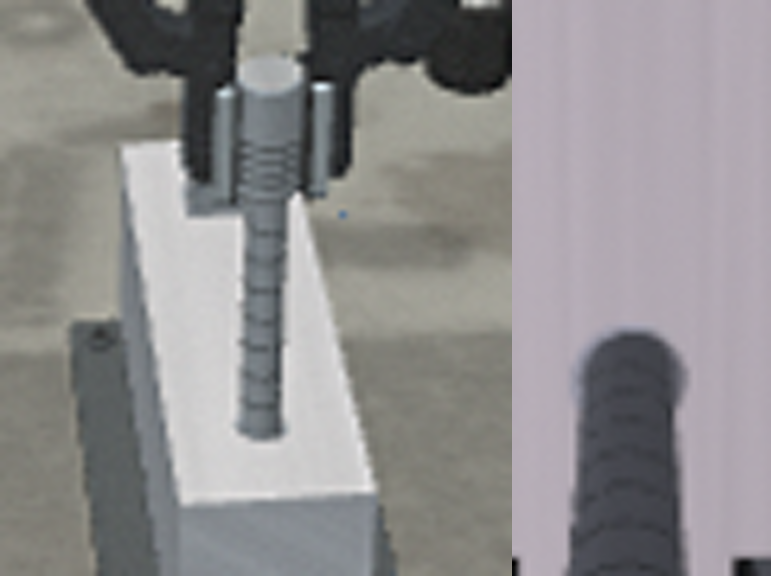

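The rod sits in the bore: the chamfer ring shows round the shaft at the mouth. The bottom is at least 25 mm further down.

```bash
python3 -m creep '[{"delta_pos":[0,0,1.5],"rotation":[0,0,0],"jaw":0},{"delta_pos":[0,0,3],"rotation":[0,0,0],"jaw":0},{"delta_pos":[0,0,4.5],"rotation":[0,0,0],"jaw":0},{"delta_pos":[0,0,6],"rotation":[0,0,0],"jaw":0},{"delta_pos":[0,0,7.5],"rotation":[0,0,0],"jaw":0},{"delta_pos":[0,0,9],"rotation":[0,0,0],"jaw":0},{"delta_pos":[0,0,10],"rotation":[0,0,0],"jaw":0}]'
python3 -m creep '[{"delta_pos":[0,0,1.5],"rotation":[0,0,0],"jaw":0},{"delta_pos":[0,0,3],"rotation":[0,0,0],"jaw":0},{"delta_pos":[0,0,4.5],"rotation":[0,0,0],"jaw":0},{"delta_pos":[0,0,6],"rotation":[0,0,0],"jaw":0},{"delta_pos":[0,0,7.5],"rotation":[0,0,0],"jaw":0},{"delta_pos":[0,0,9],"rotation":[0,0,0],"jaw":0},{"delta_pos":[0,0,10],"rotation":[0,0,0],"jaw":0}]'
```

```text
time: 11.2
tcp_pos: [596.0, -155.5, 150.6]
tool_rot: [0.652, 0.758, -0.001, -0.0]
contact_force: [-0.3, -0.6, -2.0]
gripper_width: 18.2
grasp_force: 58.9
time: 11.9
tcp_pos: [595.9, -155.5, 140.6]
tool_rot: [0.652, 0.758, -0.001, -0.0]
contact_force: [-0.2, 0.2, -1.1]
gripper_width: 18.5
grasp_force: 58.9
```

```bash
python3 -m creep '[{"delta_pos":[0,0,1],"rotation":[0,0,0],"jaw":0},{"delta_pos":[0,0,2],"rotation":[0,0,0],"jaw":0},{"delta_pos":[0,0,3],"rotation":[0,0,0],"jaw":0},{"delta_pos":[0,0,4],"rotation":[0,0,0],"jaw":0},{"delta_pos":[0,0,5],"rotation":[0,0,0],"jaw":0},{"delta_pos":[0,0,6],"rotation":[0,0,0],"jaw":0}]'
python3 -m creep '[{"delta_pos":[0,0,1],"rotation":[0,0,0],"jaw":0},{"delta_pos":[0,0,2],"rotation":[0,0,0],"jaw":0},{"delta_pos":[0,0,3],"rotation":[0,0,0],"jaw":0},{"delta_pos":[0,0,4],"rotation":[0,0,0],"jaw":0},{"delta_pos":[0,0,5],"rotation":[0,0,0],"jaw":0},{"delta_pos":[0,0,6],"rotation":[0,0,0],"jaw":0}]'
```

```text
time: 12.5
tcp_pos: [595.9, -155.5, 134.7]
tool_rot: [0.652, 0.758, -0.001, -0.0]
contact_force: [-0.3, -0.3, -0.5]
gripper_width: 18.8
grasp_force: 58.9
time: 13.1
tcp_pos: [595.9, -155.6, 128.7]
tool_rot: [0.652, 0.758, -0.001, -0.0]
contact_force: [0.4, -0.5, -1.4]
gripper_width: 18.7
grasp_force: 58.9
```

```bash
python3 -m creep '[{"delta_pos":[0,0,0.8],"rotation":[0,0,0],"jaw":0},{"delta_pos":[0,0,1.6],"rotation":[0,0,0],"jaw":0},{"delta_pos":[0,0,2.4],"rotation":[0,0,0],"jaw":0},{"delta_pos":[0,0,3.2],"rotation":[0,0,0],"jaw":0},{"delta_pos":[0,0,4],"rotation":[0,0,0],"jaw":0}]'
python3 -m creep '[{"delta_pos":[0,0,0.8],"rotation":[0,0,0],"jaw":0},{"delta_pos":[0,0,1.6],"rotation":[0,0,0],"jaw":0},{"delta_pos":[0,0,2.4],"rotation":[0,0,0],"jaw":0},{"delta_pos":[0,0,3.2],"rotation":[0,0,0],"jaw":0},{"delta_pos":[0,0,4],"rotation":[0,0,0],"jaw":0}]'
```

```text
time: 13.6
tcp_pos: [595.9, -155.6, 124.7]
tool_rot: [0.652, 0.758, -0.001, -0.0]
contact_force: [0.2, -0.4, -1.5]
gripper_width: 18.6
grasp_force: 58.9
time: 14.1
tcp_pos: [596.0, -155.6, 120.8]
tool_rot: [0.652, 0.758, -0.001, -0.0]
contact_force: [-0.3, 0.1, 2.6]
gripper_width: 18.5
grasp_force: 59.4
```

The disc is reached at TCP z between 124.7 and 120.8, so the bottom lies about 15 mm or more below that.

```bash
python3 -m creep '[{"delta_pos":[0,0,0.8],"rotation":[0,0,0],"jaw":0},{"delta_pos":[0,0,1.6],"rotation":[0,0,0],"jaw":0},{"delta_pos":[0,0,2.4],"rotation":[0,0,0],"jaw":0},{"delta_pos":[0,0,3.2],"rotation":[0,0,0],"jaw":0},{"delta_pos":[0,0,4],"rotation":[0,0,0],"jaw":0}]'
python3 -m creep '[{"delta_pos":[0,0,0.8],"rotation":[0,0,0],"jaw":0},{"delta_pos":[0,0,1.6],"rotation":[0,0,0],"jaw":0},{"delta_pos":[0,0,2.4],"rotation":[0,0,0],"jaw":0},{"delta_pos":[0,0,3.2],"rotation":[0,0,0],"jaw":0},{"delta_pos":[0,0,4],"rotation":[0,0,0],"jaw":0}]'
python3 -m creep '[{"delta_pos":[0,0,0.4],"rotation":[0,0,0],"jaw":0},{"delta_pos":[0,0,0.8],"rotation":[0,0,0],"jaw":0},{"delta_pos":[0,0,1.2],"rotation":[0,0,0],"jaw":0}]'
```

```text
time: 14.6
tcp_pos: [595.9, -155.6, 116.7]
tool_rot: [0.652, 0.758, -0.001, -0.0]
contact_force: [-0.4, -0.1, 2.0]
gripper_width: 18.3
grasp_force: 59.4
time: 15.1
tcp_pos: [595.9, -155.6, 112.7]
tool_rot: [0.652, 0.758, -0.001, -0.0]
contact_force: [0.9, -0.4, 2.6]
gripper_width: 18.7
grasp_force: 59.4
time: 15.4
tcp_pos: [595.9, -155.6, 111.6]
tool_rot: [0.652, 0.758, -0.001, -0.0]
contact_force: [0.5, 0.4, 0.9]
gripper_width: 18.4
grasp_force: 59.4
```

```bash
cat > chk.py <<'E'
from h import *
s=sense();print(s['tcp_pos'][2].round(2),s['contact_force'][2].round(2));raise SystemExit(s['contact_force'][2]>5.5)
E
c(){ python3 chk.py; }
python3 -m creep '[{"delta_pos":[0,0,0.25],"rotation":[0,0,0],"jaw":0},{"delta_pos":[0,0,0.5],"rotation":[0,0,0],"jaw":0}]' >/dev/null && c && python3 -m creep '[{"delta_pos":[0,0,0.25],"rotation":[0,0,0],"jaw":0},{"delta_pos":[0,0,0.5],"rotation":[0,0,0],"jaw":0}]' >/dev/null && c && python3 -m creep '[{"delta_pos":[0,0,0.25],"rotation":[0,0,0],"jaw":0},{"delta_pos":[0,0,0.5],"rotation":[0,0,0],"jaw":0}]' >/dev/null && c && python3 -m creep '[{"delta_pos":[0,0,0.25],"rotation":[0,0,0],"jaw":0},{"delta_pos":[0,0,0.5],"rotation":[0,0,0],"jaw":0}]' >/dev/null && c && python3 -m creep '[{"delta_pos":[0,0,0.25],"rotation":[0,0,0],"jaw":0},{"delta_pos":[0,0,0.5],"rotation":[0,0,0],"jaw":0}]' >/dev/null && c && python3 -m creep '[{"delta_pos":[0,0,0.25],"rotation":[0,0,0],"jaw":0},{"delta_pos":[0,0,0.5],"rotation":[0,0,0],"jaw":0}]' >/dev/null && c
```

```text
111.06 2.53False
```

```bash
sed -i "s/SystemExit(\(.*\))$/SystemExit(int(\1))/" chk.py
c(){ python3 chk.py; }
python3 -m creep '[{"delta_pos":[0,0,0.25],"rotation":[0,0,0],"jaw":0},{"delta_pos":[0,0,0.5],"rotation":[0,0,0],"jaw":0}]' >/dev/null && c && python3 -m creep '[{"delta_pos":[0,0,0.25],"rotation":[0,0,0],"jaw":0},{"delta_pos":[0,0,0.5],"rotation":[0,0,0],"jaw":0}]' >/dev/null && c && python3 -m creep '[{"delta_pos":[0,0,0.25],"rotation":[0,0,0],"jaw":0},{"delta_pos":[0,0,0.5],"rotation":[0,0,0],"jaw":0}]' >/dev/null && c && python3 -m creep '[{"delta_pos":[0,0,0.25],"rotation":[0,0,0],"jaw":0},{"delta_pos":[0,0,0.5],"rotation":[0,0,0],"jaw":0}]' >/dev/null && c && python3 -m creep '[{"delta_pos":[0,0,0.25],"rotation":[0,0,0],"jaw":0},{"delta_pos":[0,0,0.5],"rotation":[0,0,0],"jaw":0}]' >/dev/null && c && python3 -m creep '[{"delta_pos":[0,0,0.25],"rotation":[0,0,0],"jaw":0},{"delta_pos":[0,0,0.5],"rotation":[0,0,0],"jaw":0}]' >/dev/null && c
```

```text
110.61 2.7
110.07 2.39
109.59 2.07
109.22 7.29
```

```bash
python3 -m creep '[{"delta_pos":[0,0,0.2],"rotation":[0,0,0],"jaw":0},{"delta_pos":[0,0,0.2],"rotation":[0,0,0],"jaw":0}]'; python3 chk.py &&  python3 -m creep '[{"delta_pos":[0,0,0.25],"rotation":[0,0,0],"jaw":0},{"delta_pos":[0,0,0.25],"rotation":[0,0,0],"jaw":0}]' ; python3 chk.py
```

```text
time: 16.6
tcp_pos: [596.0, -155.7, 109.2]
tool_rot: [0.652, 0.758, -0.001, -0.0]
contact_force: [-1.0, 0.6, 7.6]
gripper_width: 18.8
grasp_force: 60.0
109.19 7.57
109.19 7.57
```

```bash
python3 -m creep '[{"delta_pos":[0,0,0.2],"rotation":[0,0,0],"jaw":0},{"delta_pos":[0,0,0.4],"rotation":[0,0,0],"jaw":0},{"delta_pos":[0,0,0.4],"rotation":[0,0,0],"jaw":0},{"delta_pos":[0,0,0.4],"rotation":[0,0,0],"jaw":0}]'; python3 chk.py
```

```text
time: 17.0
tcp_pos: [596.1, -155.7, 109.1]
tool_rot: [0.652, 0.758, -0.001, 0.0]
contact_force: [-1.8, 1.1, 11.7]
gripper_width: 18.1
grasp_force: 60.5
109.08 11.75
```

```bash
python3 -m creep '[{"delta_pos":[0,0,-0.5],"rotation":[0,0,0],"jaw":0},{"delta_pos":[0,0,-0.5],"rotation":[0,0,0],"jaw":0.3},{"delta_pos":[0,0,-0.5],"rotation":[0,0,0],"jaw":0.6},{"delta_pos":[0,0,-0.5],"rotation":[0,0,0],"jaw":1},{"delta_pos":[0,0,-0.5],"rotation":[0,0,0],"jaw":1},{"delta_pos":[0,0,-0.5],"rotation":[0,0,0],"jaw":1},{"delta_pos":[0,0,-0.5],"rotation":[0,0,0],"jaw":1},{"delta_pos":[0,0,-0.5],"rotation":[0,0,0],"jaw":1}]'
python3 -m creep '[{"delta_pos":[0,0,-10],"rotation":[0,0,0],"jaw":1},{"delta_pos":[0,0,-30],"rotation":[0,0,0],"jaw":1},{"delta_pos":[0,0,-60],"rotation":[0,0,0],"jaw":1},{"delta_pos":[0,0,-90],"rotation":[0,0,0],"jaw":1},{"delta_pos":[0,0,-120],"rotation":[0,0,0],"jaw":1},{"delta_pos":[0,0,-140],"rotation":[0,0,0],"jaw":0},{"delta_pos":[0,0,-140],"rotation":[0,0,0],"jaw":0},{"delta_pos":[0,0,-140],"rotation":[0,0,0],"jaw":0}]'
python3 - <<'E'
from h import *
import pickle
s,w=snap('wrist','w5.png');pickle.dump(s,open('w5.pkl','wb'));_,a=snap('side','s5.png')
A=cv2.resize(a[190:310,265:365],(400,480),interpolation=cv2.INTER_CUBIC);W=cv2.resize(w[40:240,260:427],(400,480),interpolation=cv2.INTER_CUBIC)
cv2.imwrite('pics/k.png',np.hstack([A,W])[:,:,::-1])
plan([577.6,-40.3,170],1.722)
E
```

```text
time: 17.8
tcp_pos: [595.9, -155.6, 109.0]
tool_rot: [0.652, 0.758, -0.001, -0.0]
contact_force: [0.2, -0.3, 0.3]
gripper_width: 85.3
grasp_force: 0.0
time: 18.6
tcp_pos: [596.1, -155.3, 249.5]
tool_rot: [0.652, 0.758, -0.001, -0.0]
contact_force: [0.1, -0.9, 0.1]
gripper_width: 43.5
grasp_force: 0.0
d [116.6  -0.5  78.4] rot [-0.0034  0.0011 -0.0002]
```

View pics/k.png

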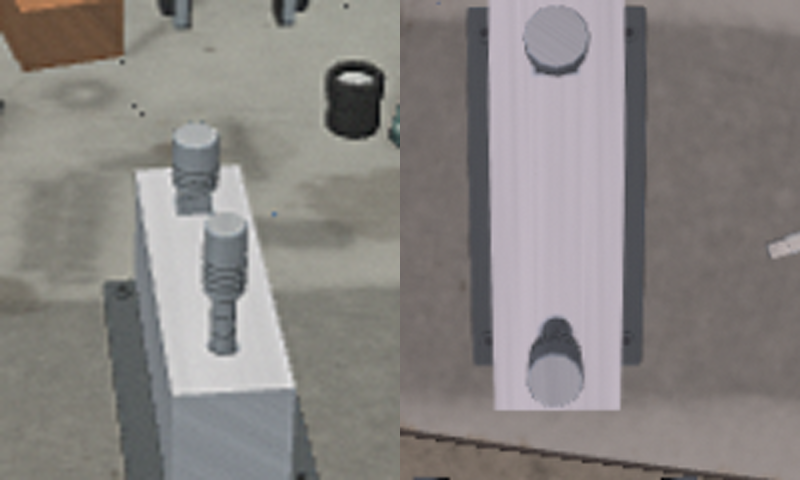

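The rod stands free in the bore. Wrist view: knob top at (325.6,55.8), rod top at (324.7,198.3).

Run:
```python
from h import *
import pickle
s=pickle.load(open('w5.pkl','rb'))
for z in(120,125,130):print(onz('wrist',325.6,55.8,z,s))
print(onz('wrist',324.7,198.3,148.4,s),tri(ray('wrist',325.6,55.8,s),ray('side',314,223.25)))
plan([577.6,-40.3,135],1.722)
```

```text
[579.17660219 -39.17411557 120.        ]
[579.28848233 -39.95248269 125.        ]
[579.40036246 -40.73084982 130.        ]
[ 596.47637829 -157.29041647  148.4       ] (array([579.53047128, -39.30733635, 120.87783747]), [np.float64(0.3341738283998684), np.float64(0.3341738284001589)])
d [116.6  -0.4 113.4] rot [-0.0034  0.0011 -0.0002]
```

```bash
python3 -m creep '[{"delta_pos":[40,0,0],"rotation":[0,0,0],"jaw":0},{"delta_pos":[80,0,10],"rotation":[0,0,0],"jaw":0},{"delta_pos":[116.5,0.4,40],"rotation":[-0.003,0.001,0],"jaw":0},{"delta_pos":[116.5,0.4,70],"rotation":[-0.003,0.001,0],"jaw":0},{"delta_pos":[116.5,0.4,95],"rotation":[-0.003,0.001,0],"jaw":0},{"delta_pos":[116.5,0.4,108],"rotation":[-0.003,0.001,0],"jaw":0},{"delta_pos":[116.5,0.4,113],"rotation":[-0.003,0.001,0],"jaw":0},{"delta_pos":[116.5,0.4,115],"rotation":[-0.003,0.001,0],"jaw":0},{"delta_pos":[116.5,0.4,115],"rotation":[-0.003,0.001,0],"jaw":0}]'
cat > chk2.py <<'E'
from h import *
s=sense();print(s['tcp_pos'][2].round(2),s['contact_force'][2].round(2));raise SystemExit(int(s['contact_force'][2]>2.5))
E
c(){ python3 chk2.py; }
c && python3 -m creep '[{"delta_pos":[0,0,0.5],"rotation":[0,0,0],"jaw":0},{"delta_pos":[0,0,1],"rotation":[0,0,0],"jaw":0}]' >/dev/null && c && python3 -m creep '[{"delta_pos":[0,0,0.5],"rotation":[0,0,0],"jaw":0},{"delta_pos":[0,0,1],"rotation":[0,0,0],"jaw":0}]' >/dev/null && c && python3 -m creep '[{"delta_pos":[0,0,0.5],"rotation":[0,0,0],"jaw":0},{"delta_pos":[0,0,1],"rotation":[0,0,0],"jaw":0}]' >/dev/null && c && python3 -m creep '[{"delta_pos":[0,0,0.5],"rotation":[0,0,0],"jaw":0},{"delta_pos":[0,0,1],"rotation":[0,0,0],"jaw":0}]' >/dev/null && c && python3 -m creep '[{"delta_pos":[0,0,0.5],"rotation":[0,0,0],"jaw":0},{"delta_pos":[0,0,1],"rotation":[0,0,0],"jaw":0}]' >/dev/null && c && python3 -m creep '[{"delta_pos":[0,0,0.5],"rotation":[0,0,0],"jaw":0},{"delta_pos":[0,0,1],"rotation":[0,0,0],"jaw":0}]' >/dev/null && c && python3 -m creep '[{"delta_pos":[0,0,0.5],"rotation":[0,0,0],"jaw":0},{"delta_pos":[0,0,1],"rotation":[0,0,0],"jaw":0}]' >/dev/null && c && python3 -m creep '[{"delta_pos":[0,0,0.5],"rotation":[0,0,0],"jaw":0},{"delta_pos":[0,0,1],"rotation":[0,0,0],"jaw":0}]' >/dev/null && c && python3 -m creep '[{"delta_pos":[0,0,0.5],"rotation":[0,0,0],"jaw":0},{"delta_pos":[0,0,1],"rotation":[0,0,0],"jaw":0}]' >/dev/null && c && python3 -m creep '[{"delta_pos":[0,0,0.5],"rotation":[0,0,0],"jaw":0},{"delta_pos":[0,0,1],"rotation":[0,0,0],"jaw":0}]' >/dev/null && c
```

```text
time: 19.6
tcp_pos: [579.1, -40.4, 134.4]
tool_rot: [0.652, 0.758, 0.0, 0.001]
contact_force: [0.5, -1.1, -0.7]
gripper_width: -0.1
grasp_force: 0.0
134.44 -0.68
133.39 0.31
131.94 -1.25
130.8 -0.24
129.74 0.87
128.76 0.79
127.78 -0.3
126.78 1.05
125.78 -0.36
124.78 0.65
123.78 -0.95
```

```bash
c(){ python3 chk2.py; }
python3 -m creep '[{"delta_pos":[0,0,0.4],"rotation":[0,0,0],"jaw":0},{"delta_pos":[0,0,0.8],"rotation":[0,0,0],"jaw":0}]' >/dev/null && c && python3 -m creep '[{"delta_pos":[0,0,0.4],"rotation":[0,0,0],"jaw":0},{"delta_pos":[0,0,0.8],"rotation":[0,0,0],"jaw":0}]' >/dev/null && c && python3 -m creep '[{"delta_pos":[0,0,0.4],"rotation":[0,0,0],"jaw":0},{"delta_pos":[0,0,0.8],"rotation":[0,0,0],"jaw":0}]' >/dev/null && c && python3 -m creep '[{"delta_pos":[0,0,0.4],"rotation":[0,0,0],"jaw":0},{"delta_pos":[0,0,0.8],"rotation":[0,0,0],"jaw":0}]' >/dev/null && c && python3 -m creep '[{"delta_pos":[0,0,0.4],"rotation":[0,0,0],"jaw":0},{"delta_pos":[0,0,0.8],"rotation":[0,0,0],"jaw":0}]' >/dev/null && c && python3 -m creep '[{"delta_pos":[0,0,0.4],"rotation":[0,0,0],"jaw":0},{"delta_pos":[0,0,0.8],"rotation":[0,0,0],"jaw":0}]' >/dev/null && c
```

```text
122.99 -0.07
122.34 4.36
```

Knob top touched at z ≈ 122.4. The rod top is at 148.4, so the lift is 26 mm.

```bash
python3 -m creep '[{"delta_pos":[0,0,-12],"rotation":[0,0,0],"jaw":0},{"delta_pos":[0,0,-30],"rotation":[0,0,0],"jaw":1},{"delta_pos":[0,0,-30],"rotation":[0,0,0],"jaw":1},{"delta_pos":[0,0,-30],"rotation":[0,0,0],"jaw":1},{"delta_pos":[0,0,-30],"rotation":[0,0,0],"jaw":1},{"delta_pos":[0,0,-30],"rotation":[0,0,0],"jaw":1},{"delta_pos":[0,0,-30],"rotation":[0,0,0],"jaw":1}]'
python3 -m creep '[{"delta_pos":[0,0,15],"rotation":[0,0,0],"jaw":1},{"delta_pos":[0,0,30],"rotation":[0,0,0],"jaw":1},{"delta_pos":[0,0,45],"rotation":[0,0,0],"jaw":1},{"delta_pos":[0,0,55],"rotation":[0,0,0],"jaw":1},{"delta_pos":[0,0,60],"rotation":[0,0,0],"jaw":1},{"delta_pos":[0,0,60],"rotation":[0,0,0],"jaw":0},{"delta_pos":[0,0,60],"rotation":[0,0,0],"jaw":0},{"delta_pos":[0,0,60],"rotation":[0,0,0],"jaw":0},{"delta_pos":[0,0,60],"rotation":[0,0,0],"jaw":0},{"delta_pos":[0,0,60],"rotation":[0,0,0],"jaw":0}]'
python3 -m creep '[{"delta_pos":[0,0,0],"rotation":[0,0,0],"jaw":0},{"delta_pos":[0,0,0],"rotation":[0,0,0],"jaw":0},{"delta_pos":[0,0,0],"rotation":[0,0,0],"jaw":0},{"delta_pos":[0,0,0],"rotation":[0,0,0],"jaw":0},{"delta_pos":[0,0,0],"rotation":[0,0,0],"jaw":0}]'
```

```text
time: 22.7
tcp_pos: [578.7, -40.3, 151.9]
tool_rot: [0.652, 0.758, -0.0, 0.0]
contact_force: [0.8, 0.1, 0.2]
gripper_width: 85.0
grasp_force: 0.0
time: 23.7
tcp_pos: [579.1, -40.4, 92.6]
tool_rot: [0.652, 0.758, 0.0, 0.001]
contact_force: [-0.1, 1.1, 3.2]
gripper_width: 22.6
grasp_force: 58.5
time: 24.2
tcp_pos: [579.1, -40.4, 92.3]
tool_rot: [0.652, 0.758, 0.0, 0.001]
contact_force: [3.2, -0.5, 3.5]
gripper_width: 22.0
grasp_force: 58.6
```

```bash
python3 -m creep '[{"delta_pos":[0,0,-2],"rotation":[0,0,0],"jaw":0},{"delta_pos":[0,0,-5],"rotation":[0,0,0],"jaw":0},{"delta_pos":[0,0,-9],"rotation":[0,0,0],"jaw":0},{"delta_pos":[0,0,-13],"rotation":[0,0,0],"jaw":0},{"delta_pos":[0,0,-17],"rotation":[0,0,0],"jaw":0},{"delta_pos":[0,0,-21],"rotation":[0,0,0],"jaw":0},{"delta_pos":[0,0,-24],"rotation":[0,0,0],"jaw":0},{"delta_pos":[0,0,-26],"rotation":[0,0,0],"jaw":0},{"delta_pos":[0,0,-26],"rotation":[0,0,0],"jaw":0},{"delta_pos":[0,0,-26],"rotation":[0,0,0],"jaw":0}]'
python3 -m creep '[{"delta_pos":[0,0,0],"rotation":[0,0,0],"jaw":0.3},{"delta_pos":[0,0,0],"rotation":[0,0,0],"jaw":0.7},{"delta_pos":[0,0,0],"rotation":[0,0,0],"jaw":1},{"delta_pos":[0,0,0],"rotation":[0,0,0],"jaw":1},{"delta_pos":[0,0,0],"rotation":[0,0,0],"jaw":1},{"delta_pos":[0,0,0],"rotation":[0,0,0],"jaw":1}]'
python3 -m creep '[{"delta_pos":[0,0,-10],"rotation":[0,0,0],"jaw":1},{"delta_pos":[0,0,-30],"rotation":[0,0,0],"jaw":1},{"delta_pos":[0,0,-45],"rotation":[0,0,0],"jaw":1},{"delta_pos":[0,0,-60],"rotation":[0,0,0],"jaw":0},{"delta_pos":[0,0,-60],"rotation":[0,0,0],"jaw":0},{"delta_pos":[0,0,-60],"rotation":[0,0,0],"jaw":0},{"delta_pos":[0,0,-60],"rotation":[0,0,0],"jaw":0},{"delta_pos":[0,0,-60],"rotation":[0,0,0],"jaw":0},{"delta_pos":[0,0,-60],"rotation":[0,0,0],"jaw":0},{"delta_pos":[0,0,-60],"rotation":[0,0,0],"jaw":0}]'
```

```text
time: 25.2
tcp_pos: [579.0, -40.3, 118.3]
tool_rot: [0.652, 0.758, 0.0, 0.0]
contact_force: [4.7, -0.5, 1.3]
gripper_width: 22.4
grasp_force: 59.9
time: 25.8
tcp_pos: [578.8, -40.3, 118.2]
tool_rot: [0.652, 0.758, -0.0, 0.0]
contact_force: [-0.0, 0.9, -1.1]
gripper_width: 85.4
grasp_force: 0.0
time: 26.8
tcp_pos: [578.7, -40.3, 178.0]
tool_rot: [0.652, 0.758, -0.0, 0.0]
contact_force: [0.2, -0.4, -0.6]
gripper_width: -0.3
grasp_force: 0.0
```

```bash
c(){ python3 chk2.py; }
python3 -m creep '[{"delta_pos":[0,0,12],"rotation":[0,0,0],"jaw":0},{"delta_pos":[0,0,22],"rotation":[0,0,0],"jaw":0},{"delta_pos":[0,0,26],"rotation":[0,0,0],"jaw":0},{"delta_pos":[0,0,26.5],"rotation":[0,0,0],"jaw":0}]' >/dev/null; c && python3 -m creep '[{"delta_pos":[0,0,0.4],"rotation":[0,0,0],"jaw":0},{"delta_pos":[0,0,0.8],"rotation":[0,0,0],"jaw":0}]' >/dev/null && c && python3 -m creep '[{"delta_pos":[0,0,0.4],"rotation":[0,0,0],"jaw":0},{"delta_pos":[0,0,0.8],"rotation":[0,0,0],"jaw":0}]' >/dev/null && c && python3 -m creep '[{"delta_pos":[0,0,0.4],"rotation":[0,0,0],"jaw":0},{"delta_pos":[0,0,0.8],"rotation":[0,0,0],"jaw":0}]' >/dev/null && c && python3 -m creep '[{"delta_pos":[0,0,0.4],"rotation":[0,0,0],"jaw":0},{"delta_pos":[0,0,0.8],"rotation":[0,0,0],"jaw":0}]' >/dev/null && c && python3 -m creep '[{"delta_pos":[0,0,0.4],"rotation":[0,0,0],"jaw":0},{"delta_pos":[0,0,0.8],"rotation":[0,0,0],"jaw":0}]' >/dev/null && c && python3 -m creep '[{"delta_pos":[0,0,0.4],"rotation":[0,0,0],"jaw":0},{"delta_pos":[0,0,0.8],"rotation":[0,0,0],"jaw":0}]' >/dev/null && c && python3 -m creep '[{"delta_pos":[0,0,0.4],"rotation":[0,0,0],"jaw":0},{"delta_pos":[0,0,0.8],"rotation":[0,0,0],"jaw":0}]' >/dev/null && c
```

```text
150.83 -0.41
151.16 0.05
150.29 -0.15
149.34 -0.71
148.49 0.11
147.76 3.55
```

```bash
c(){ python3 chk2.py; }
python3 -m creep '[{"delta_pos":[0,0,-15],"rotation":[0,0,0],"jaw":0},{"delta_pos":[-40,0,-25],"rotation":[0,0,0],"jaw":0},{"delta_pos":[-80,0,-25],"rotation":[0,0,0],"jaw":0},{"delta_pos":[-118,-0.4,-25],"rotation":[0,0,0],"jaw":0},{"delta_pos":[-118,-0.4,-15],"rotation":[0,0,0],"jaw":0},{"delta_pos":[-118,-0.4,-8],"rotation":[0,0,0],"jaw":0},{"delta_pos":[-118,-0.4,-4],"rotation":[0,0,0],"jaw":0},{"delta_pos":[-118,-0.4,-4],"rotation":[0,0,0],"jaw":0}]'; c && python3 -m creep '[{"delta_pos":[0,0,0.4],"rotation":[0,0,0],"jaw":0},{"delta_pos":[0,0,0.8],"rotation":[0,0,0],"jaw":0}]' >/dev/null && c && python3 -m creep '[{"delta_pos":[0,0,0.4],"rotation":[0,0,0],"jaw":0},{"delta_pos":[0,0,0.8],"rotation":[0,0,0],"jaw":0}]' >/dev/null && c && python3 -m creep '[{"delta_pos":[0,0,0.4],"rotation":[0,0,0],"jaw":0},{"delta_pos":[0,0,0.8],"rotation":[0,0,0],"jaw":0}]' >/dev/null && c && python3 -m creep '[{"delta_pos":[0,0,0.4],"rotation":[0,0,0],"jaw":0},{"delta_pos":[0,0,0.8],"rotation":[0,0,0],"jaw":0}]' >/dev/null && c && python3 -m creep '[{"delta_pos":[0,0,0.4],"rotation":[0,0,0],"jaw":0},{"delta_pos":[0,0,0.8],"rotation":[0,0,0],"jaw":0}]' >/dev/null && c && python3 -m creep '[{"delta_pos":[0,0,0.4],"rotation":[0,0,0],"jaw":0},{"delta_pos":[0,0,0.8],"rotation":[0,0,0],"jaw":0}]' >/dev/null && c
```

```text
time: 29.0
tcp_pos: [596.1, -155.9, 151.4]
tool_rot: [0.651, 0.759, -0.0, -0.0]
contact_force: [-0.6, -0.6, 0.2]
gripper_width: -0.1
grasp_force: 0.0
151.35 0.17
151.33 -0.19
150.31 -0.54
149.36 0.49
148.56 4.91
```

```bash
python3 -m creep '[{"delta_pos":[0,0,-5],"rotation":[0,0,0],"jaw":0},{"delta_pos":[0,0,-25],"rotation":[0,0,0],"jaw":0},{"delta_pos":[0,0,-60],"rotation":[0,0,0],"jaw":0},{"delta_pos":[0,0,-100],"rotation":[0,0,0],"jaw":0},{"delta_pos":[0,0,-100],"rotation":[0,0,0],"jaw":0},{"delta_pos":[0,0,-100],"rotation":[0,0,0],"jaw":0},{"delta_pos":[0,0,-100],"rotation":[0,0,0],"jaw":0},{"delta_pos":[0,0,-100],"rotation":[0,0,0],"jaw":0}]'
python3 -c "
from workcell import close_job
print(close_job())"
```

```text
time: 30.6
tcp_pos: [595.8, -157.0, 247.8]
tool_rot: [0.652, 0.758, -0.0, -0.0]
contact_force: [0.3, -0.4, 0.4]
gripper_width: 0.1
grasp_force: 0.0
the job is handed in; nothing more can be done
None
```

The job is handed in at about 31 s: the rod stands bottomed in the bore (depth about 61.6 mm), and light touches put the post's top within about 1 mm of the rod's top (147.9 vs 148.6 mm); the hand-in returned no verdict.

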